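Press the plate holder home behind the lip of the engraving stop

TASK

Pick up the brass plate holder whose plate is narrow enough for the pocket of the steel stop, lay it flat on the stop's deck, and push it nose first in behind the lip, against the spring, until it is fully home against the back wall. Keep holding it pressed home there and finish while holding, as the spring would push it out again; leave the wider holder and everything else on the bench where they are.

Things in the scene. Friction and masses are not known exactly. Their poses are not given: they have to be found in the camera images.
- holder: the narrow plate holder: a flat brass plate 90 mm long (along its x) x 40 mm wide x 6 mm thick (its last 10 mm, the nose at the +x end, is 32 mm wide), with a brown wood grip block on top: 36 mm long x 30 mm wide (along y) x 40 mm tall, from 6 to 46 mm above the underside, its centre 18 mm behind the origin (x = -0.018). The origin is the centre of the plate's underside; z up. About 0.2 kg; lies flat on the bench.
- holder_nose (a point): the middle of the narrow holder's nose edge, at its underside (x = +0.045 in the holder's frame); axes as the holder's.
- stop: dark steel locating stop fixed to the bench. Its deck is 180 mm long (its x) x 90 mm wide, its top 10 mm above the bench. At its +x end an overhanging lip covers a pocket, open towards -x, 46 mm wide and 9 mm high above the deck, its mouth with two flared guides (reaching 18 mm out in front of the mouth, about 65 mm apart there). The lip's upper side is 26 mm above the bench. Origin: centre of the deck on the bench; the push is along its +x.
- mouth (a point): middle of the lip's front edge, at deck level (x = +0.045 in the stop's frame); axes as the stop's.
- wall (a point): middle of the pocket's back wall, at deck level, 25 mm in from the mouth (x = +0.070 in the stop's frame); axes as the stop's. The holder is home when its nose is against this wall.
- plunger (a joint): travel (m) of the steel spring plunger, 20 mm wide, in the pocket's back wall: 0 out (its face 6 mm in front of the wall), 0.006 when the nose is against the wall. It starts to give at about 3 N and takes 7 N at the wall; it pushes the holder out again when not held.
- wide_holder: the other plate holder, built like the first, but its brass plate is 56 mm wide (nose 48 mm) and does not fit the 46 mm pocket; origin at the centre of its underside. Leave it.
- graver_a: engraving tool lying on the bench: 115 mm long, 26 mm thick mushroom wood handle, thin steel blade; origin on the bench under its middle. Bystander.
- graver_b: a second engraving tool like the first. Bystander.
- loupe: black eyeglass tube, 34 mm across, 22 mm high, standing; origin at the centre of its underside. Bystander.
- bottle: green glass bottle, 56 mm across, 140 mm high; origin under its centre. Bystander.
- spirit_lamp: squat brass spirit lamp, 72 mm across, 58 mm high; origin under its centre. Bystander.
- jar: small glass jar, 44 mm across, 45 mm high; origin under its centre. Bystander.
Not all that is in view belongs to the job. Of the things that look like the stop, the larger one is meant. What is shaped like the holder but red is not meant.

How it is judged:
On the way, in this order (a step that is already met when the one before it is completed fails the run):
1. the narrow holder is picked up off the bench in the gripper (height (world z) of holder above 0.02 m and contact force between the fingers and holder above 1 N), for 0.1 s.
2. the narrow holder is pressed home behind the lip (value of joint plunger above 0.0045 m and x of holder_nose in the frame of wall above -0.003 m and y of holder_nose in the frame of wall between -0.006 and 0.006 m and z of holder_nose in the frame of wall between -0.003 and 0.005 m and angle between the x axis of holder and the x axis of stop, either way round below 0.12 rad and angle between holder's own z axis and vertical below 0.12 rad and contact force between the fingers and holder above 2 N and contact force between holder and stop above 4 N), for 0.3 s.
At the end, for the whole second after the job is handed in: Still gripped (over 2 N), the narrow holder lies behind the lip: nose within 3 mm of the wall, 6 mm of the middle, -3 to +5 mm of deck level, turned and tilted under 0.12 rad, plunger in by over 4.5 mm, over 4 N on the stop, slower than 20 mm/s (all of step 2 and linear speed of holder below 0.02 m/s); the arm keeps its last pose, push and grip.
It fails at once if the wide holder is shifted by more than 40 mm (distance of wide_holder from where it was at the start of the episode above 0.04 m).
It fails at once if a bystander (graver, loupe, bottle, spirit lamp, jar) is shifted by more than 40 mm (distance of any of graver_a, graver_b, loupe, bottle, spirit_lamp, jar from where it was at the start of the episode above 0.04 m).
It also fails if it takes over 45 s, if anything falls off the work surface, if the arm or the gripper's body presses on something with over 40 N, if the wrist force passes 120 N, or if a joint passes its speed limit or range.

ROBOT

A 6-joint arm with a two-finger parallel gripper is mounted at the origin on the work surface. World frame = base frame: x ahead of the robot, y to its left, z up, the work surface at z = 0. Lengths are in m, angles in rad, forces in N, time in s.
With the tool pointing down it reaches from about 0.375 to 0.975 m from the base axis. Payload 3.8 kg.
Tool frame: the origin (TCP) lies midway between the tips of the shut fingers; the grasp point (between the pads) lies 19 mm behind it; z points along the fingers, y is the line along which they close (so a half turn about z gives the same grasp; the last joint's range is limited). The gripper opens to 88 mm and grips with 3 to 60 N. Pads are 18 mm wide; open, the fingers measure 123 mm over their backs; the gripper's body (75 mm by 187 mm) begins 45 mm behind the grasp point.
Start: joints at [1.241, 0.264, 1.604, -0, 1.274, -0.037], TCP at [0.195, 0.646, 0.239] pointing down, gripper open.
Joint ranges: [-2.63, 2.63], [-0.94, 2.18], [0.31, 2.57], [-1.31, 4.45], [0, 2.66], [-2.55, 2.55]. Speed limits (rad/s): [2.57, 2.57, 3.14, 3.14, 3.14, 3.14].

INTERFACE

Orientations are given as a rotation vector (axis times angle).
In Python, from cell import manip, inverse_kinematics, cams, order gives the robot as it stands. Calls block until the motion is done:
- manip.move_pose(position, orientation): joint-space move of the TCP to a pose.
- manip.move_linear(position, rate=0.15, rot=None): straight line of the TCP; rot=None keeps the orientation; rate is the mean speed in m/s.
- manip.set_joints(angles): joint-space move.
- manip.set_gripper(opening, force=None): finger opening in m; force is the grip in N (None keeps the last); returns when the fingers have stopped.
- manip.dwell(seconds).
- inverse_kinematics(position, orientation): joint angles nearest the present ones, or None.
- manip.state(): the state.
- cams.capture(name): name is "scene" or "top"; returns a dict with "image" (420x560x3 uint8, blue, green, red), "z_map" (420x560 float32, m along the optical axis (not along the pixel's ray), 0 where there is no reading), "intrinsics" (3x3 intrinsics, pixels), "k1" (the pictures are not rectified: a ray, as slopes to the right and down, at radius r is drawn at 1 + k1 r^2 times it, then the intrinsics apply), "position" and "orientation" of the camera in the world. Camera axes: x right, y down, z forward; pixel columns grow to the right and rows downward; lengths in m; the calibration is good to about 2 mm. A picture is of the moment at which its call begins.
A pose or a line that the arm cannot do raises manip.IKError and nothing moves.
- order.close_job(): hands the job in; it is judged then, once.
The state is a dict: "clock": time; "joint_pos": joint angles; "joint_velocities": joint speeds; "tau": joint torques, N m; "tool_pos": TCP position; "tcp_rot": TCP orientation; "contact_force": force on the tool from outside, world axes, zero at the start; "moment": the same for the moment, N m; "gripper_width": finger opening in m; "grasp_force": force on a finger pad.
Only numpy, scipy, OpenCV 4.12 (cv2) and the standard library are available. Lean on these libraries where they do the work, as an engineer would, in place of code of your own. Each camera call takes 0.05 s, during which the arm holds its last target. There are 200 camera calls.

## Working session

There is one attempt and no reset: what is moved stays moved. The work goes in short steps, each a Python script; the robot and the scene stay as the last script left them, time stands still between calls to the robot, and variables do not carry over. Pictures are saved under pics/ and viewed, at most 10 in all, crops included, and the job is handed in when it is done.

```bash
ls; mkdir -p pics; cat > h.py <<'E'
import numpy as np, cv2
from scipy.spatial.transform import Rotation as R
from cell import manip, inverse_kinematics, cams, order
def grab(n,f=None):
    c=cams.capture(n)
    if f: cv2.imwrite('pics/'+f,c["image"])
    return c
def rot(c):
    o=np.array(c["orientation"],float)
    return o if o.shape==(3,3) else R.from_rotvec(o).as_matrix()
def rays(c,uv):
    K=np.array(c["intrinsics"]); k=float(c["k1"])
    uv=np.atleast_2d(np.array(uv,float))
    p=cv2.undistortPoints(uv.reshape(-1,1,2),K,np.array([k,0,0,0.])).reshape(-1,2)
    return p
def onplane(c,uv,z):
    p=rays(c,uv); d=np.c_[p,np.ones(len(p))]@rot(c).T; o=np.array(c["position"])
    return o+d*((z-o[2])/d[:,2])[:,None]
def depthpts(c,uv):
    uv=np.atleast_2d(np.array(uv)); p=rays(c,uv); z=c["z_map"][uv[:,1].astype(int),uv[:,0].astype(int)]
    return np.array(c["position"])+(np.c_[p,np.ones(len(p))]*z[:,None])@rot(c).T
E
python3 - <<'E'
from h import *
for n in("top","scene"):
    c=grab(n,n+'0.png'); print(n,c["position"],c["orientation"],c["intrinsics"],c["k1"],(c["z_map"]>0).mean())
print(manip.state())
E
```

```text
pics
top [0.53723351 0.05588271 0.92403053] [-2.18200663  2.17142894 -0.12265381] [[380.14535932   0.         283.4448907 ]
 [  0.         380.14535932 207.24156411]
 [  0.           0.           1.        ]] -0.05050990773307718 0.9957950680272109
scene [ 1.56006452 -0.25175812  0.86373033] [-1.89608583 -1.35191461  0.6575885 ] [[542.67495477   0.         285.20893413]
 [  0.         542.67495477 213.09368566]
 [  0.           0.           1.        ]] -0.08573683732009016 0.9962117346938776
{'clock': 0.1, 'joint_pos': array([ 1.24111899e+00,  2.64665037e-01,  1.60521548e+00, -2.55899620e-05,
        1.27369633e+00, -3.68571383e-02]), 'joint_velocities': array([ 2.58798090e-04, -1.85836957e-03, -2.03692804e-03, -1.50630125e-04,
        8.00415733e-05,  4.02622693e-04]), 'tau': array([ 9.52848723e-05, -5.03616571e+01, -3.58071256e+01,  7.31046963e-02,
        2.33430101e-02, -7.86437863e-05]), 'tool_pos': array([0.19461857, 0.64567514, 0.23753297]), 'tcp_rot': array([-4.58258224e-01, -3.10764759e+00,  3.07124559e-03]), 'contact_force': array([ 0.22404204, -0.27698531,  0.07023777]), 'moment': array([-0.01939681, -0.03547135, -0.04284353]), 'grasp_force': 0.0, 'gripper_width': 0.0882770909141311}
```

View pics/top0.png

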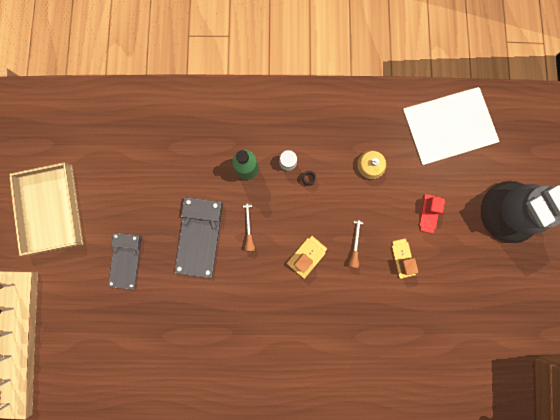

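View pics/scene0.png

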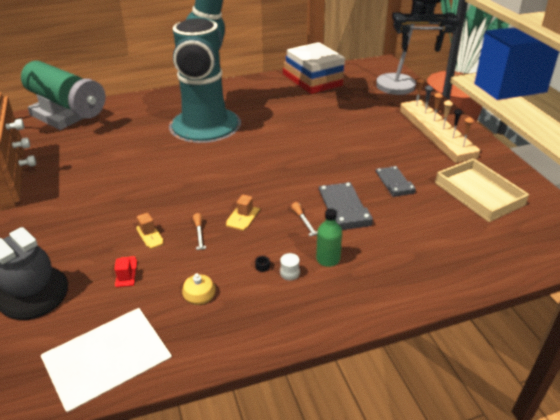

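The top view shows the narrow holder at about (403,258), the wide one at (307,257), the large stop at (198,237) with its lip at the upper end, and a small decoy stop at (125,261). The scene view agrees.

```bash
cat > m.py <<'E'
from h import *
def comp(mask,near):
    n,l,s,ce=cv2.connectedComponentsWithStats(mask.astype(np.uint8))
    d=np.hypot(*(ce-near).T); d[0]=1e9; d[s[:,4]<30]=1e9
    return l==d.argmin()
def rect(c,m,z,hull=True):
    ct=max(cv2.findContours(m.astype(np.uint8),cv2.RETR_EXTERNAL,cv2.CHAIN_APPROX_NONE)[0],key=len).reshape(-1,2)
    P=onplane(c,ct,z)[:,:2]
    r=cv2.minAreaRect((P*1000).astype(np.float32)); return P,r,cv2.boxPoints(r)
E
python3 - <<'E'
from m import *
c=grab("top"); im=c["image"].astype(int); hsv=cv2.cvtColor(c["image"],cv2.COLOR_BGR2HSV)
for p in [(403,247),(409,267),(305,240),(303,263),(198,245),(200,209),(150,250),(198,222)]:
    print(p,hsv[p[1],p[0]],depthpts(c,[p])[0].round(4))
br=(hsv[...,0]>18)&(hsv[...,0]<32)&(hsv[...,1]>130)&(hsv[...,2]>120)
wd=(hsv[...,0]<17)&(hsv[...,1]>120)&(hsv[...,2]>120)
for n,q in(("narrow",(403,252)),("wide",(308,250))):
    m=comp(br,q); print(n,m.sum(),rect(c,m,.006)[1:])
    w=comp(wd,(409,267) if n=="narrow" else (303,263)); print(' grip',w.sum(),rect(c,w,.046)[1:])
st=comp((hsv[...,1]<75)&(hsv[...,2]<130),(198,237)); print('stop',st.sum(),rect(c,st,.012)[1:])
v=np.full((420,560,3),0,np.uint8)
a=cv2.resize(c["image"][190:285,165:235],None,fx=6,fy=6,interpolation=cv2.INTER_CUBIC)
b=cv2.resize(c["image"][230:285,385:425],None,fx=8,fy=8,interpolation=cv2.INTER_CUBIC)
o=np.zeros((570,750,3),np.uint8); o[:570,:420]=a; o[:440,425:745]=b; cv2.imwrite('pics/z1.png',o)
E
```

```text
(403, 247) [ 26 122 254] [ 0.5334 -0.2459  0.008 ]
(409, 267) [ 12 152 227] [ 0.4876 -0.2464  0.0462]
(305, 240) [ 15 157 177] [ 5.498e-01 -8.800e-03  2.000e-04]
(303, 263) [ 12 152 232] [ 0.4967 -0.0008  0.0484]
(198, 245) [  8  22 126] [0.5364 0.2473 0.0132]
(200, 209) [  8  23 124] [0.6211 0.2413 0.0295]
(150, 250) [  9 144 140] [5.235e-01 3.663e-01 4.000e-04]
(198, 222) [  3  21 110] [0.5914 0.2492 0.011 ]
narrow 286 (((737.02734375, -174.7166748046875), (64.46769714355469, 50.98942565917969), 17.054859161376953), array([[ 698.7337 , -159.79689],
       [ 713.6883 , -208.54402],
       [ 775.321  , -189.63646],
       [ 760.3664 , -140.88933]], dtype=float32))
 grip 218 (((497.72576904296875, -0.21775436401367188), (31.915021896362305, 36.46459197998047), 49.67740249633789), array([[ 4.7349927e+02, -5.8602428e-01],
       [ 5.0130035e+02, -2.4181919e+01],
       [ 5.2195227e+02,  1.5051556e-01],
       [ 4.9415118e+02,  2.3746410e+01]], dtype=float32))
wide 74 (((478.82666015625, -18.194400787353516), (20.155113220214844, 56.824859619140625), 26.46578025817871), array([[457.14285  ,   2.7492285],
       [482.46762  , -48.120422 ],
       [500.51047  , -39.13803  ],
       [475.1857   ,  11.731621 ]], dtype=float32))
 grip 218 (((497.72576904296875, -0.21775436401367188), (31.915021896362305, 36.46459197998047), 49.67740249633789), array([[ 4.7349927e+02, -5.8602428e-01],
       [ 5.0130035e+02, -2.4181919e+01],
       [ 5.2195227e+02,  1.5051556e-01],
       [ 4.9415118e+02,  2.3746410e+01]], dtype=float32))
stop 2691 (((555.51806640625, 249.0327911376953), (94.88088989257812, 182.79754638671875), 83.44924926757812), array([[459.30383, 212.32916],
       [640.90796, 191.475  ],
       [651.7323 , 285.73642],
       [470.12817, 306.59058]], dtype=float32))
```

View pics/z1.png

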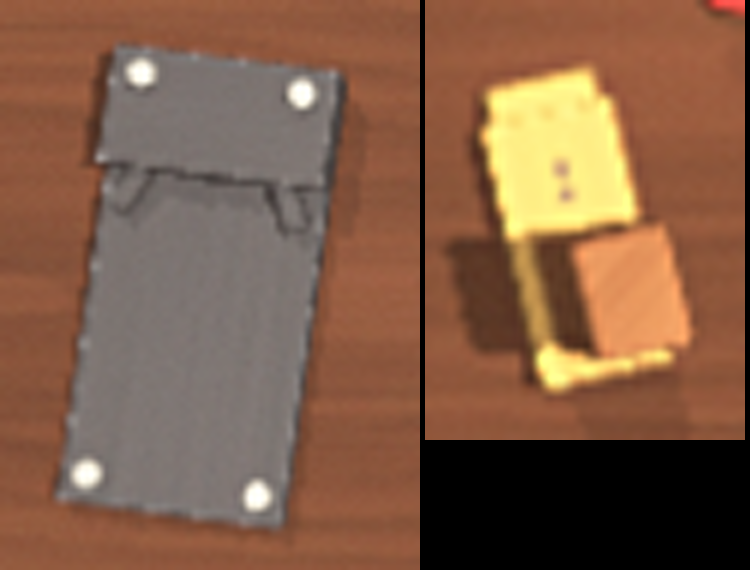

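The crop shows the stop's lip at the top, with lip screws at (141,72) and (302,94) and deck screws at (86,474) and (257,496). It also shows the narrow holder with its nose up and its grip block at the lower right. I'll compute both poses from this.

```bash
cat > meas.py <<'E'
from m import *
def hold(c,near_b,near_w):
    hsv=cv2.cvtColor(c["image"],cv2.COLOR_BGR2HSV)
    br=(hsv[...,0]>=20)&(hsv[...,0]<36)&(hsv[...,1]>80)&(hsv[...,2]>90)
    wd=(hsv[...,0]<16)&(hsv[...,1]>100)&(hsv[...,2]>195)
    return comp(br,near_b),comp(wd,near_w)
E
python3 - <<'E'
from meas import *
c=grab("top")
px=np.array([(141,72),(302,94),(86,474),(257,496)])/6-.5+[165,190]
s=np.r_[onplane(c,px[:2],.026),onplane(c,px[2:],.010)][:,:2]; print('screws',s.round(4))
f=(s[0]+s[1])/2; b=(s[2]+s[3])/2; print('mid f,b',f,b,'len',np.linalg.norm(f-b),'yaw',np.degrees(np.arctan2(*(f-b)[::-1])),'ctr',(f+b)/2, 'widths',np.linalg.norm(s[0]-s[1]),np.linalg.norm(s[2]-s[3]))
for nm,w in(("narrow",(409,267)),("wide",(303,263))):
    mb,mw=hold(c,(403,252) if nm=="narrow" else (310,248),w)
    print(nm,mb.sum(),mw.sum()); print(rect(c,mb,.006)[1:]); print(rect(c,mw,.046)[1:])
# narrow, hand-read corners from the crop /8
k=lambda q,z:onplane(c,np.array(q)/8-.5+[385,230]-np.array([425/8,0]),z)[:,:2]
print('nose corners',k([(487,92),(595,68)],.006),'shoulders',k([(485,133),(613,97)],.006),'tail',k([(552,390),(680,352)],.006),'block',k([(575,247),(663,226),(690,345),(603,362)],.046), k([(575,247),(663,226),(690,345),(603,362)],.046).mean(0))
E
```

```text
screws [[0.6392 0.2711]
 [0.6308 0.207 ]
 [0.4803 0.2925]
 [0.4722 0.2243]]
mid f,b [0.634993   0.23905343] [0.47625336 0.25836886] len 0.15991047864745203 yaw -6.937639506488546 ctr [0.55562318 0.24871114] widths 0.0646391506431885 0.06869410862562221
narrow 283 170
(((528.7750244140625, -241.534912109375), (46.10796356201172, 39.63820266723633), 10.341038703918457), array([[ 502.53784, -226.17609],
       [ 509.6532 , -265.1704 ],
       [ 555.0122 , -256.89374],
       [ 547.89685, -217.89941]], dtype=float32))
(((489.5646667480469, -250.37062072753906), (33.23222732543945, 26.907062530517578), 13.002019882202148), array([[ 470.3477 , -241.0004 ],
       [ 476.4014 , -267.2176 ],
       [ 508.78165, -259.74084],
       [ 502.72794, -233.52365]], dtype=float32))
wide 484 185
(((510.8263854980469, -13.373729705810547), (54.51353454589844, 88.44083404541016), 49.34490966796875), array([[459.52087  ,  -5.2421684],
       [526.61615  , -62.861725 ],
       [562.1319   , -21.505291 ],
       [495.03662  ,  36.114265 ]], dtype=float32))
(((498.10467529296875, -1.2887344360351562), (30.720226287841797, 34.931114196777344), 51.080833435058594), array([[ 4.7486633e+02, -2.2671385e+00],
       [ 5.0204388e+02, -2.4211681e+01],
       [ 5.2134302e+02, -3.1033039e-01],
       [ 4.9416547e+02,  2.1634212e+01]], dtype=float32))
nose corners [[ 0.54788359 -0.22049301]
 [ 0.55520946 -0.25390692]] shoulders [[ 0.53549997 -0.21961255]
 [ 0.54642919 -0.25923802]] tail [[ 0.45843331 -0.23849386]
 [ 0.46966597 -0.27794657]] block [[ 0.5027676  -0.23328362]
 [ 0.50878244 -0.25930127]
 [ 0.47460477 -0.26638987]
 [ 0.46981595 -0.24074913]] [ 0.48899269 -0.24993097]
```

The sizes check out: the plate is about 41 x 90 mm at yaw 13°, the block is where it should be, and the stop screws are 160 mm apart at yaw -6.9°. Next is to pick it up.

```bash
cat >> h.py <<'E'
def down(yaw):
    "tool z down, tool y along +-y of a thing at yaw (nearest to present by joint-6 travel)"
    best=None
    for s in(0,np.pi):
        yield (R.from_euler('z',yaw+s)*R.from_euler('x',np.pi)).as_rotvec()
def pick_rot(pos,yaw):
    q=[(inverse_kinematics(pos,r),r) for r in down(yaw)]
    q=[(abs(j[5]),r) for j,r in q if j is not None]
    return min(q,key=lambda t:t[0])[1]
E
python3 - <<'E'
from h import *
g=np.array([.4895,-.251]); yaw=np.radians(13.2)
r=pick_rot([*g,.15],yaw); print(r)
manip.set_gripper(.088,40)
manip.move_pose([*g,.17],r); print(manip.state()["joint_pos"].round(2), manip.state()["clock"])
manip.move_linear([*g,.013],.12); print(manip.state()["tool_pos"],manip.state()["contact_force"])
manip.set_gripper(0.0,40); s=manip.state(); print(s["gripper_width"],s["grasp_force"],s["contact_force"])
manip.move_linear([*g,.12],.12); s=manip.state(); print(s["gripper_width"],s["grasp_force"],s["contact_force"],s["clock"])
grab("top","t2.png"); c=grab("scene"); cv2.imwrite('pics/s2.png',c["image"][130:330,80:320].repeat(3,0).repeat(3,1)[:600,:720])
E
```

```text
[3.12077258e+00 3.61085708e-01 2.21101228e-17]
[-0.52  0.08  1.95  0.    1.11  0.82] 3.725
[ 0.49025279 -0.25140262  0.01384905] [-0.11727855  0.43383718 -0.05603196]
0.029621286475616997 39.99733630567789 [-0.70603626  0.00185604  0.58003703]
0.0296586896104091 39.997259890660644 [-0.27265128 -0.41339534 -3.11033603] 7.1333
```

View pics/s2.png

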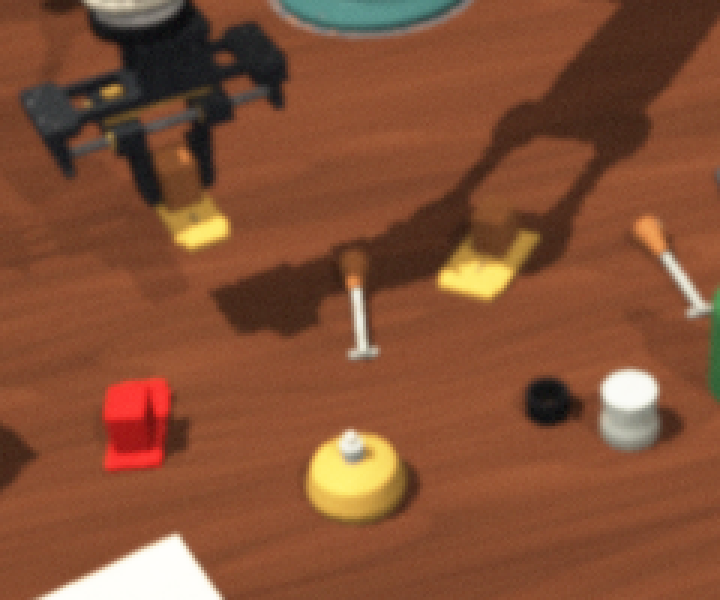

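It is held level with 29.6 mm of grip width. Next I carry it over the stop and look.

```bash
cat >> h.py <<'E'
SY=np.radians(-6.9); SC=np.array([.5556,.2487]); SU=np.array([np.cos(SY),np.sin(SY)])
RS=(R.from_euler('z',SY)*R.from_euler('x',np.pi)).as_rotvec()
def sp(x,y=0): return SC+SU*x+np.array([-SU[1],SU[0]])*y
E
python3 - <<'E'
from h import *
p=sp(.015-.063); print(inverse_kinematics([*p,.12],RS))
manip.move_pose([*p,.12],RS)
manip.move_linear([*p,.045],.12)
s=manip.state(); print(s["tool_pos"],p,s["gripper_width"],s["contact_force"],s["clock"])
c=grab("top"); d=grab("scene")
o=np.zeros((600,800,3),np.uint8)
o[:570,:420]=cv2.resize(c["image"][190:285,165:235],(420,570),interpolation=cv2.INTER_CUBIC)
o[:375,425:800]=cv2.resize(d["image"][155:255,295:395],(375,375),interpolation=cv2.INTER_CUBIC)
cv2.imwrite('pics/z3.png',o)
E
```

```text
[ 4.20580803e-01  1.67089006e-01  1.95216516e+00 -4.44089210e-16
  1.02233849e+00  2.11180485e+00]
[0.50858287 0.25454633 0.0454655 ] [0.50794765 0.25446657] 0.029439148889409746 [-0.42358597 -0.10077266 -1.30384923] 9.8417
```

View pics/z3.png

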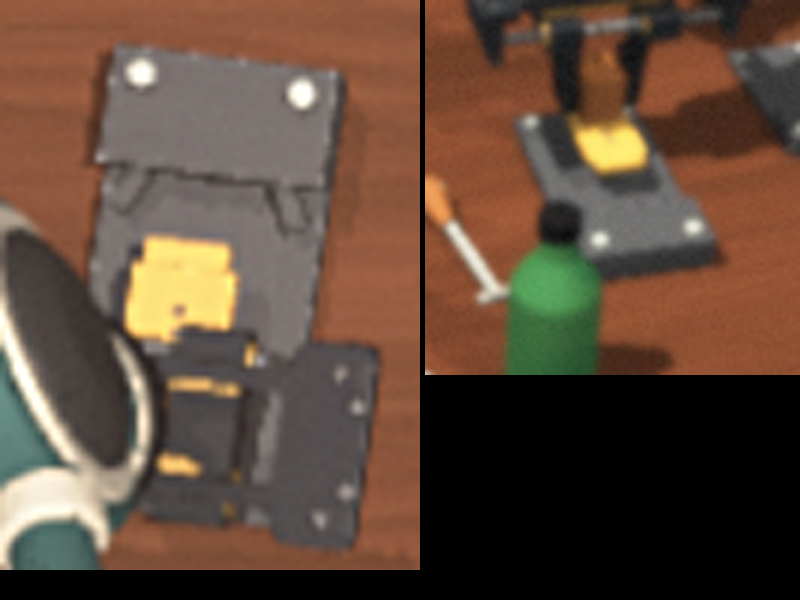

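The holder is over the deck, with its nose edge at about (145..230, 240) in the crop, pointing at the mouth. I'll measure its lateral offset and yaw in the stop frame.

```bash
python3 - <<'E'
from meas import *
zt=manip.state()["tool_pos"][2]-.0138+.006
A=[]
for _ in range(3):
    c=grab("top"); hsv=cv2.cvtColor(c["image"],cv2.COLOR_BGR2HSV)
    m=(hsv[...,0]>=18)&(hsv[...,0]<36)&(hsv[...,1]>80)&(hsv[...,2]>120); m[:225]=0;m[250:]=0;m[:,:180]=0;m[:,210:]=0
    P,r,b=rect(c,comp(m,(195,238)),zt)
    A.append(((P-SC)@np.array([SU,[-SU[1],SU[0]]]).T)*1000)
Q=np.vstack(A); print(r)
print('max x',np.percentile(Q[:,0],[90,97,100]))
xm=Q[:,0].max()
for lo,hi in((xm-8,xm-3),(xm-20,xm-12),(xm-28,xm-20)):
    q=Q[(Q[:,0]>lo)&(Q[:,0]<hi)]; L=q[q[:,1]>np.median(q[:,1])-0]; 
    print(lo,hi,q[:,1].min(),q[:,1].max(), 'L',np.median(q[q[:,1]>0,1]),'R',np.median(q[q[:,1]<0,1]))
E
```

```text
((553.7657470703125, 249.51734924316406), (34.76961135864258, 41.92951202392578), 0.3833904564380646)
max x [14.69733543 15.2695293  15.87520575]
7.875205747699107 12.875205747699107 -14.48474224261648 16.592221055558458 L 16.421255360642654 R -14.150808430500954
-4.124794252300893 3.8752057476991073 -18.125328951459707 21.824074040327194 L 19.8527890905042 R -17.793097442615768
-12.124794252300893 -4.124794252300893 -17.145931908545826 21.140274746398138 L 20.457735635040862 R -16.81427457940055
```

Offset is about 1 mm and yaw is within 2°. I'll shift y by -1 mm, lower it and start pushing, watching the force.

```bash
python3 - <<'E'
from h import *
ex=np.array([*SU,0]); ey=np.array([-SU[1],SU[0],0])
def rep(t):
    s=manip.state(); f=s["contact_force"]; d=s["tool_pos"]-[*SC,0]
    print(t,'x %.4f y %.4f z %.4f'%(d@ex,d@ey,s["tool_pos"][2]),'F',(f@ex).round(1),(f@ey).round(1),f[2].round(1),'g',s["grasp_force"].round(1),'M',s["moment"].round(2),'t',s["clock"].round(2)); return f
x0=-.048; y=-.001
for z in(.030,.026,.025,.024,.023,.0225):
    manip.move_linear([*sp(x0,y),z],.05); manip.dwell(.1); f=rep('z%.4f'%z)
    if f[2]>4: break
x=x0
while x<-.004:
    x+=.008; manip.move_linear([*sp(x,y),z],.05); f=rep('push %.3f'%x)
    if abs(f@ex)>12 or abs(f@ey)>10 or f[2]>20: break
E
```

```text
Traceback (most recent call last):
AttributeError: 'float' object has no attribute 'round'
```

```bash
cat >> h.py <<'E'
ex=np.array([*SU,0]); ey=np.array([-SU[1],SU[0],0])
def rep(t):
    s=manip.state(); f=s["contact_force"]; d=s["tool_pos"]-[*SC,0]
    print(t,'x %.4f y %.4f z %.4f'%(d@ex,d@ey,s["tool_pos"][2]),'F %.1f %.1f %.1f g %.1f w %.4f t %.2f'%(f@ex,f@ey,f[2],s["grasp_force"],s["gripper_width"],s["clock"]),s["moment"].round(2)); return f
E
python3 - <<'E'
from h import *
x0=-.048; y=-.001
for z in(.027,.025,.024,.023,.0225):
    manip.move_linear([*sp(x0,y),z],.05); manip.dwell(.1); f=rep('z%.4f'%z)
    if f[2]>4: break
x=x0
while x<-.004:
    x+=.008; manip.move_linear([*sp(x,y),z],.05); f=rep('push %.3f'%x)
    if abs(f@ex)>12 or abs(f@ey)>10 or f[2]>20: break
E
```

```text
z0.0270 x -0.0480 y -0.0009 z 0.0270 F -0.3 0.0 -2.4 g 40.0 w 0.0300 t 10.99 [-0.02  0.21  0.  ]
z0.0250 x -0.0480 y -0.0010 z 0.0250 F -1.1 0.1 -1.8 g 40.0 w 0.0299 t 11.34 [-0.04  0.2   0.02]
z0.0240 x -0.0480 y -0.0010 z 0.0240 F -0.1 0.1 -2.1 g 40.0 w 0.0297 t 11.69 [-0.01  0.17 -0.02]
z0.0230 x -0.0480 y -0.0010 z 0.0230 F 0.2 -0.2 -1.2 g 40.0 w 0.0297 t 12.04 [ 0.02  0.15 -0.01]
z0.0225 x -0.0480 y -0.0010 z 0.0229 F -1.6 -1.5 3.6 g 40.0 w 0.0297 t 12.39 [-0.16  0.55  0.01]
push -0.040 x -0.0387 y -0.0005 z 0.0229 F 1.3 0.7 1.8 g 40.0 w 0.0297 t 12.70 [ 0.04 -0.06  0.02]
push -0.032 x -0.0314 y -0.0006 z 0.0230 F 0.6 0.2 3.7 g 40.0 w 0.0298 t 13.01 [ 0.03  0.14 -0.04]
push -0.024 x -0.0238 y -0.0008 z 0.0229 F -0.9 -0.0 5.3 g 40.0 w 0.0293 t 13.32 [0.09 0.29 0.01]
push -0.016 x -0.0159 y -0.0008 z 0.0229 F -0.6 -0.2 5.9 g 40.0 w 0.0295 t 13.62 [ 0.02  0.35 -0.  ]
push -0.008 x -0.0078 y -0.0008 z 0.0230 F -0.4 0.1 5.7 g 40.0 w 0.0295 t 13.93 [0.04 0.33 0.03]
push 0.000 x -0.0002 y -0.0008 z 0.0230 F -1.6 -0.1 6.4 g 40.0 w 0.0295 t 14.24 [ 0.09  0.55 -0.01]
```

It touched down at the deck and slid in freely. I continue in 1 mm steps, against the plunger and then the wall.

```bash
python3 - <<'E'
from h import *
y=-.001; x=0
while x<.014:
    x+=.001; manip.move_linear([*sp(x,y),.0225],.02); manip.dwell(.15); f=rep('push %.4f'%x)
    if f@ex<-16 or abs(f@ey)>12 or f[2]>25: break
E
```

```text
push 0.0010 x -0.0002 y -0.0008 z 0.0229 F -5.8 -0.6 9.7 g 40.0 w 0.0294 t 14.64 [0.22 0.87 0.  ]
push 0.0020 x -0.0002 y -0.0009 z 0.0229 F -7.4 0.4 10.9 g 40.0 w 0.0297 t 15.04 [0.28 1.26 0.01]
push 0.0030 x 0.0003 y -0.0009 z 0.0229 F -9.7 0.1 13.1 g 40.0 w 0.0294 t 15.44 [ 0.38  1.47 -0.01]
push 0.0040 x 0.0009 y -0.0009 z 0.0229 F -10.6 1.2 13.4 g 40.0 w 0.0295 t 15.84 [0.32 1.64 0.  ]
push 0.0050 x 0.0017 y -0.0009 z 0.0229 F -11.2 0.4 13.7 g 40.0 w 0.0296 t 16.24 [0.4  1.75 0.05]
push 0.0060 x 0.0024 y -0.0009 z 0.0229 F -12.4 -0.1 14.9 g 40.0 w 0.0295 t 16.64 [ 0.44  1.82 -0.01]
push 0.0070 x 0.0031 y -0.0009 z 0.0229 F -13.6 -0.1 15.0 g 40.0 w 0.0296 t 17.04 [0.46 1.88 0.01]
push 0.0080 x 0.0039 y -0.0009 z 0.0229 F -12.2 1.1 15.7 g 40.0 w 0.0296 t 17.44 [0.47 2.05 0.04]
push 0.0090 x 0.0046 y -0.0009 z 0.0229 F -14.5 1.1 16.3 g 40.0 w 0.0297 t 17.84 [0.46 2.15 0.02]
push 0.0100 x 0.0052 y -0.0009 z 0.0229 F -16.4 0.8 17.7 g 40.0 w 0.0294 t 18.24 [0.49 2.29 0.09]
```

The plunger was met at x = -0.0002, so the wall should be near 0.0058. I continue until the motion stalls.

```bash
python3 - <<'E'
from h import *
y=-.001; x=.010
while x<.016:
    x+=.001; manip.move_linear([*sp(x,y),.0225],.02); manip.dwell(.15); f=rep('push %.4f'%x)
    if f@ex<-27 or abs(f@ey)>12 or f[2]>32: break
manip.dwell(.5); rep('hold')
c=grab("top"); d=grab("scene")
o=np.zeros((600,800,3),np.uint8)
o[:570,:420]=cv2.resize(c["image"][190:285,165:235],(420,570),interpolation=cv2.INTER_CUBIC)
o[:375,425:800]=cv2.resize(d["image"][155:255,295:395],(375,375),interpolation=cv2.INTER_CUBIC)
cv2.imwrite('pics/z4.png',o)
E
```

```text
push 0.0110 x 0.0052 y -0.0009 z 0.0229 F -17.6 0.9 19.4 g 40.0 w 0.0297 t 18.64 [0.63 2.68 0.07]
push 0.0120 x 0.0053 y -0.0009 z 0.0229 F -20.7 1.7 20.5 g 40.0 w 0.0295 t 19.04 [0.73 3.04 0.05]
push 0.0130 x 0.0054 y -0.0010 z 0.0228 F -23.7 0.7 23.3 g 40.0 w 0.0294 t 19.44 [0.77 3.43 0.08]
push 0.0140 x 0.0055 y -0.0010 z 0.0228 F -25.2 1.5 25.8 g 40.0 w 0.0296 t 19.84 [0.83 3.81 0.09]
push 0.0150 x 0.0056 y -0.0010 z 0.0227 F -27.6 2.5 26.8 g 40.0 w 0.0295 t 20.24 [0.91 4.24 0.09]
hold x 0.0056 y -0.0010 z 0.0227 F -27.2 2.3 27.2 g 40.0 w 0.0295 t 20.74 [0.91 4.28 0.03]
```

View pics/z4.png

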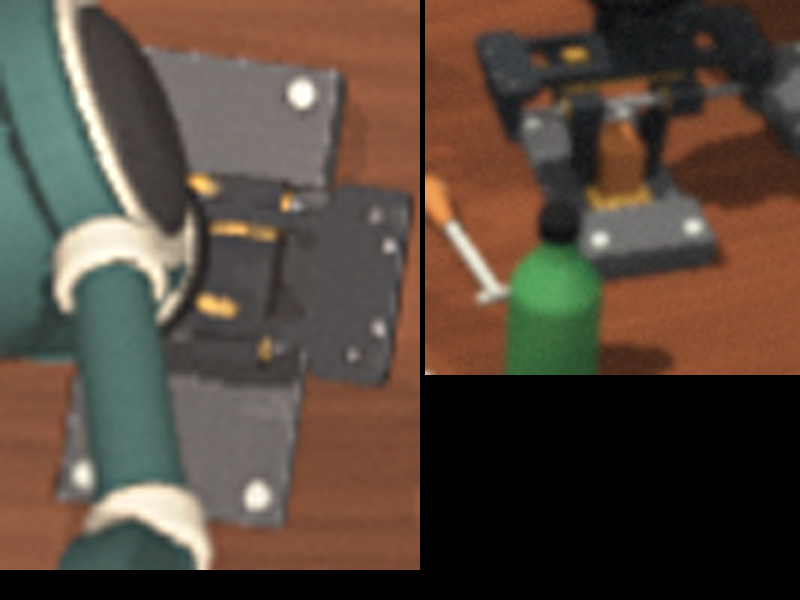

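The picture shows the plate under the lip and centred between the guides, with the block about 38 mm before the lip. Travel stopped hard 5.4 mm or more after plunger contact, with 27 N of push, so it is at the wall.

```bash
python3 - <<'E'
from h import *
rep('end'); print(order.close_job())
E
```

```text
end x 0.0056 y -0.0010 z 0.0227 F -29.3 0.9 26.3 g 40.0 w 0.0297 t 20.84 [0.87 4.19 0.08]
the job is handed in; nothing more can be done
None
```

The narrow holder is behind the lip, stopped hard against what I take to be the back wall (plunger travel inferred from arm motion, not read), still gripped at 40 N with about 27 N of push; the job was handed in at 20.8 s, and no verdict was returned.

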